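# Stroke-check two glue injectors and reject the one that binds

## Task

Two washed, empty glue injectors lie in the plywood cradle; one of them has a lump of hardened glue inside its barrel. Check each by gently pushing its plunger in: the one that runs freely stays in its cradle seat with the plunger fully home. When the other stiffens part-way, stop at once, do not force it, and lay that injector flat in the empty metal tray with its plunger left where it stuck; leave the things around undisturbed.

Things in the scene. Friction and masses are not known exactly. Their poses are not given: they have to be found in the camera images.
- cradle: Fixed plywood cradle, base 150 x 190 x 12 mm. Origin under its centre at bench level; x from thumb discs to nozzles, z up. Two cross boards 12 mm thick, 55 mm tall, at x = -43 and +36 mm, each with open-topped notches 32 mm wide, bottoms 34 mm up, at y = +42.5 and -42.5 mm. Barrel axes lie 49 mm above the bench; the flanges bear on the board at x = -43 mm, which takes the push.
- injector_l_mid (a point): Centre of the barrel of the injector in the left (+y) seat; x along it to the nozzle, z up. White plastic barrel 30 mm thick, 100 mm long, nozzle to x = 75 mm, flange 46 wide, 30 high, 4 mm thick at x = -52 mm. Lifts straight up (about 90 g); grasp across the barrel's middle. Both injectors look alike; which one is blocked differs from time to time.
- injector_r_mid (a point): The same point and axes on the equal injector in the right (-y) seat.
- plunger_l (a joint): Push-in of injector_l's plunger, m: 0 = fully out, starts at 0 to 0.008, 0.050 = the end, home = above 0.045; it stays where left. Free drag 3.5 to 5 N; from 0.047 the rubber piston squashes softly, 3 N/mm. If blocked: lump met somewhere from 0.016 to 0.028, where drag jumps by 4 N, then grows 1.3 N/mm. Over 16 N cracks the barrel. Released, a blocked one may spring back some mm.
- plunger_r (a joint): The same, with the same forces, for injector_r.
- plunger_l_disc (a point): Centre of the outer face of injector_l's grey thumb disc (26 mm across, 4 mm thick, upright); moves with the plunger, outer face 60 mm behind the flange when fully out, 10 mm when home. x = the horizontal direction in which it is pushed.
- plunger_r_disc (a point): The same for injector_r.
- tray: Empty shallow steel tray, 240 x 140 x 24 mm outside, walls and floor 4 mm, fixed; origin under its centre at bench level, x along its length, z up. Stands beside the cradle, to its left or right.
- glue_spatula: Glue spatula with wooden handle, 208 mm long, lying on the bench; bystander.
- awl: Wooden-handled awl lying on the bench; bystander.
- tape_measure: Tape measure standing on the bench, 65 mm; bystander.
- masking_tape: Roll of masking tape lying on the bench, 100 mm in diameter, 24 mm high; bystander.
There are look-alikes about, which are no part of the job. What is shaped like the part that bears injector_l_mid but blue is not meant.

How it is judged (in metres and radians):
At the end, for the whole second after the job is handed in: One injector in its cradle seat (10 mm lengthwise, 6 mm across and up) with the plunger past 45 mm; the other at rest flat in the tray (barrel centre within 45 mm of its centre each way, at most 28 mm above the bench, level to 0.15 rad) with its plunger at 12 to 42 mm (((value of joint plunger_l above 0.045 m and x of injector_l_mid in the frame of cradle between -0.01 and 0.01 m and y of injector_l_mid in the frame of cradle between 0.0365 and 0.0485 m and z of injector_l_mid in the frame of cradle between 0.043 and 0.055 m and value of joint plunger_r between 0.012 and 0.042 m and x of injector_r_mid in the frame of tray between -0.045 and 0.045 m and y of injector_r_mid in the frame of tray between -0.045 and 0.045 m and z of injector_r_mid in the frame of tray below 0.028 m and angle between injector_r_mid's own x axis and vertical between 1.42 and 1.72 rad) or (value of joint plunger_r above 0.045 m and x of injector_r_mid in the frame of cradle between -0.01 and 0.01 m and y of injector_r_mid in the frame of cradle between -0.0485 and -0.0365 m and z of injector_r_mid in the frame of cradle between 0.043 and 0.055 m and value of joint plunger_l between 0.012 and 0.042 m and x of injector_l_mid in the frame of tray between -0.045 and 0.045 m and y of injector_l_mid in the frame of tray between -0.045 and 0.045 m and z of injector_l_mid in the frame of tray below 0.028 m and angle between injector_l_mid's own x axis and vertical between 1.42 and 1.72 rad)) and velocity of joint each of plunger_l, plunger_r below 0.01 m/s and linear speed of each of injector_l, injector_r below 0.02 m/s); the robot touches nothing.
It fails at once if a plunger is pushed with more than 16 N (the barrel cracks) (contact force between any of the fingers, the arm and plunger_l above 16 N or contact force between any of the fingers, the arm and plunger_r above 16 N).
It fails at once if a bystander (spatula, awl, tape measure, masking tape) is moved by more than 30 mm (distance of any of glue_spatula, awl, tape_measure, masking_tape from where it was at the start of the episode above 0.03 m).
It also fails if it takes over 54 s, if anything falls off the work surface, if the arm or the gripper's body presses on something with over 40 N, if the wrist force passes 120 N, or if a joint passes its speed limit or range.

## Robot

A 6-joint arm with a two-finger parallel gripper is mounted at the origin on a cart in front of the work surface, level with it; the furniture and walls round the work are solid. World frame = base frame: x ahead of the robot, y to its left, z up, the work surface at z = 0. Lengths are in mm, angles in degrees, forces in N, time in s.
With the tool pointing down it reaches from about 350 to 850 mm from the base axis. Payload 8.1 kg.
Tool frame: the origin (TCP) lies at the very end of the fingers, on their centre line; the grasp point (between the pads) lies 19 mm behind it (r.grip_depth is the distance from the TCP to the grasp point, in mm); y points along the fingers, z is the direction in which the jaws open and shut, and the axes are right-handed (so a half turn about y gives the same grasp; the last joint's range is limited). The gripper opens to 85 mm and grips with 20 to 120 N. Pads are 22 mm wide; open, the fingers measure 114 mm over their backs; the gripper's body (76 mm by 85 mm) begins 54 mm behind the grasp point. The pads swing forward as they close: fully open they stand 13 mm farther back than shut.
Start: joints at [-70.554, 7.471, 85.268, -0, 87.261, -4.893], TCP at [247.303, -546.669, 231.292] pointing down, gripper open.
Joint ranges: [-169.43, 169.43], [-51.17, 129.36], [1.28, 143.12], [-76.62, 256.62], [0, 156.53], [-152.29, 152.29]. Speed limits (degrees/s): [136.94, 136.94, 159.86, 180, 180, 180].

## Interface

Orientations are given as [roll, pitch, yaw] about the fixed x, y, z axes, in that order (R = Rz(yaw) Ry(pitch) Rx(roll)).
In Python, from bench import readout, eyes, r gives the robot as it stands. The module is installed in compiled form; this text tells all that it offers.
- The arm moves only by the tool move_arm, never from a script. Its argument "motion" is text: rows parted by semicolons, each of 6 numbers parted by spaces: the shift along the world's x, y, z in cm, then the turn, a rotation vector about the world's x, y, z in degrees. A call has 1 to 10 rows; each row is the pose to reach, as a shift and turn from the pose commanded when the call began; what a row does not reach only later rows make up. A row lasts 1/12 s, in which the tool goes at most 41.7 mm and 7.16 degrees, less where a joint would pass 70% of its speed; a pose out of reach is approached as far as the arm can. A call with a gripper value outside its range is refused whole. "fingers" is the finger opening in cm, from 0 to 8.54, set as the call begins (left out, the last holds). The fingers move at their own pace and stop on an object; "squeeze" is the grip in N (left out, the last holds). Time passes only in rows, so rows that repeat a pose let the fingers close. It gives the time, the measured TCP pose, the force and the opening at its end, in the units of the state.
- readout.sense(): the state, without advancing time (a new reading comes with each control period).
- eyes.snapshot(name): name is "side" or "top"; returns a dict with "image" (420x560x3 uint8, blue, green, red), "fx", "fy", "cx", "cy" (pixels), "dist_coeffs" ([k1, k2, p1, p2, k3] as OpenCV has them; the pictures are not rectified), "world_to_cam" (4x4, takes a point from world to camera coordinates). Camera axes: x right, y down, z forward; pixel columns grow to the right and rows downward; lengths in mm; the calibration is good to about 2 mm. A picture is of the moment at which its call begins. There is no depth.
- r.hand_in(): hands the job in, once; it reports no verdict.
The state is a dict: "time": time; "joint_pos": joint angles; "qd": joint speeds; "joint_efforts": joint torques, N m; "tool_pos": TCP position; "tcp_rot": TCP orientation; "ft_force": force on the tool from outside, world axes, zero at the start; "wrist_torque": the same for the moment, N m; "finger_gap": finger opening in mm.
Only numpy, scipy, OpenCV 4.12 (cv2) and the standard library are available. Lean on these libraries where they do the work, as an engineer would, in place of code of your own. Each camera call takes 0.05 s, during which the arm holds its last target. There are 200 camera calls.

## Working session

There is one attempt and no reset: what is moved stays moved. The work goes in short steps, Python scripts to look and compute and a tool call to move; the robot and the scene stay as the last step left them, time stands still between calls to the robot, and variables do not carry over. Pictures are saved under pics/ and viewed, about 8 in all and at most 12, crops included, and the job is handed in when it is done.

Besides the shell and the picture viewer there is one more tool, called after "Call:" as name(argument=value, ...), one argument or row to a line, values as JSON. move_arm: Moves the arm, as the interface text tells. Its arguments: {"type":"object","properties":{"motion":{"type":"string"},"fingers":{"type":"number"},"squeeze":{"type":"number"}},"required":["motion"]}

```bash
mkdir -p pics; python3 - <<'E'
from bench import readout, eyes, r
import cv2, pickle
s=readout.sense(); print({k:s[k] for k in ("time","tool_pos","tcp_rot","ft_force","finger_gap")}, r.grip_depth)
for n in("side","top"):
    d=eyes.snapshot(n); pickle.dump(d,open(f"{n}0.pkl","wb"))
    cv2.imwrite(f"pics/{n}0.png",d["image"]); print(n,d["fx"],d["dist_coeffs"],d["world_to_cam"])
E
```

```text
{'time': 0.0, 'tool_pos': array([ 247.11554634, -546.11736954,  230.21809565]), 'tcp_rot': array([-9.01093247e+01,  9.40575917e-03, -1.55660032e+02]), 'ft_force': array([-0.25900364, -0.13855298, -0.41074541]), 'finger_gap': 85.6632217822926} 18.700000000000003
side 479.0602216668464 [-0.02820883  0.          0.          0.          0.        ] [[ 9.84183592e-01 -1.75687188e-01  2.27303636e-02 -5.06631325e+02]
 [-4.41490613e-02 -3.67509098e-01 -9.28971433e-01  7.26154863e+01]
 [ 1.71561994e-01  9.13274917e-01 -3.69452849e-01  1.64460982e+03]
 [ 0.00000000e+00  0.00000000e+00  0.00000000e+00  1.00000000e+00]]
top 409.93195053654824 [0.02080855 0.         0.         0.         0.        ] [[-1.29306295e-02 -9.99894612e-01  6.60035678e-03  1.05428111e+01]
 [-9.92291323e-01  1.20181102e-02 -1.23342995e-01  5.29978435e+02]
 [ 1.23250672e-01 -8.14437933e-03 -9.92342149e-01  1.47609097e+03]
 [ 0.00000000e+00  0.00000000e+00  0.00000000e+00  1.00000000e+00]]
```

View pics/top0.png

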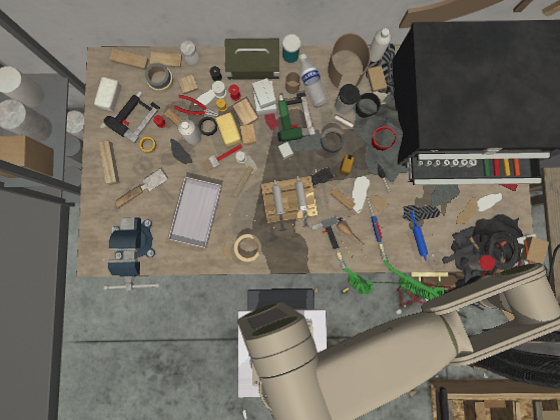

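View pics/side0.png

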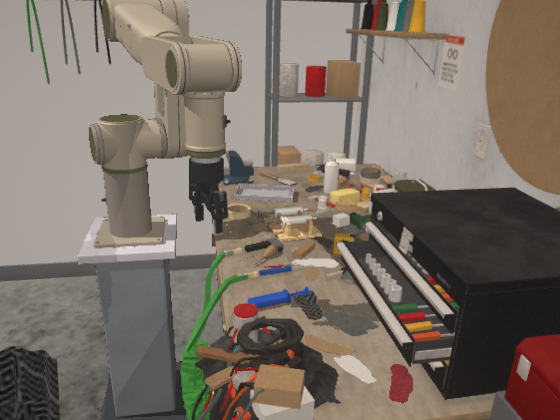

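Top view: cradle at about (290,199), with two white injectors whose discs face the robot (bottom) and nozzles point away. Tray at (196,210), masking tape at (247,248). The blue look-alike is at (417,240) and not meant. I'll enlarge the cradle to confirm.

```bash
cat > h.py <<'E'
import numpy as np, cv2, pickle
def ray(d,uv):
    K=np.array([[d["fx"],0,d["cx"]],[0,d["fy"],d["cy"]],[0,0,1]])
    p=cv2.undistortPoints(np.array([[uv]],float),K,np.array(d["dist_coeffs"],float))[0,0]
    T=np.array(d["world_to_cam"]);R=T[:3,:3]
    return -R.T@T[:3,3], R.T@np.array([p[0],p[1],1])
def at(d,uv,z):
    o,v=ray(d,uv); return o+v*(z-o[2])/v[2]
def proj(d,P):
    K=np.array([[d["fx"],0,d["cx"]],[0,d["fy"],d["cy"]],[0,0,1]]);T=np.array(d["world_to_cam"])
    return cv2.projectPoints(np.atleast_2d(P).astype(float),cv2.Rodrigues(T[:3,:3])[0],T[:3,3],K,np.array(d["dist_coeffs"],float))[0][:,0]
def crop(d,x0,y0,w,h,s,f):
    cv2.imwrite(f,cv2.resize(d["image"][y0:y0+h,x0:x0+w],None,fx=s,fy=s,interpolation=cv2.INTER_CUBIC))
E
python3 - <<'E'
from h import *
d=pickle.load(open("top0.pkl","rb")); e=pickle.load(open("side0.pkl","rb"))
crop(d,160,165,190,110,4,"pics/c1.png")
crop(e,205,175,140,90,5.5,"pics/c2.png")
for uv in [(182,174),(221,182),(209,247),(170,239)]: print(at(d,uv,24).round())
E
```

```text
[651. 367.  24.]
[619. 222.  24.]
[379. 265.  24.]
[410. 407.  24.]
```

View pics/c1.png

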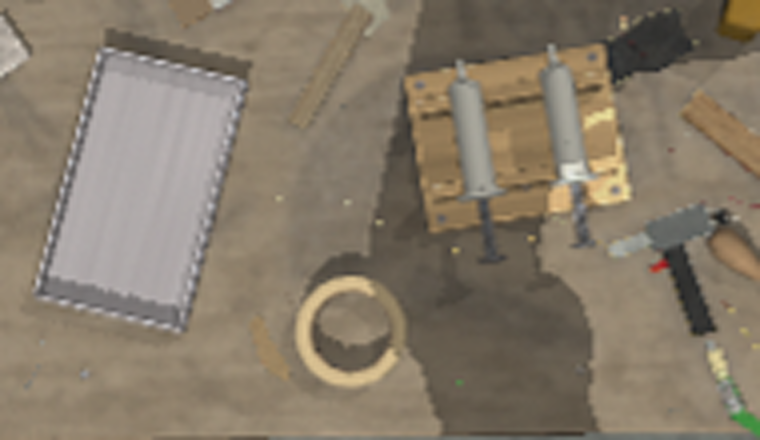

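View pics/c2.png

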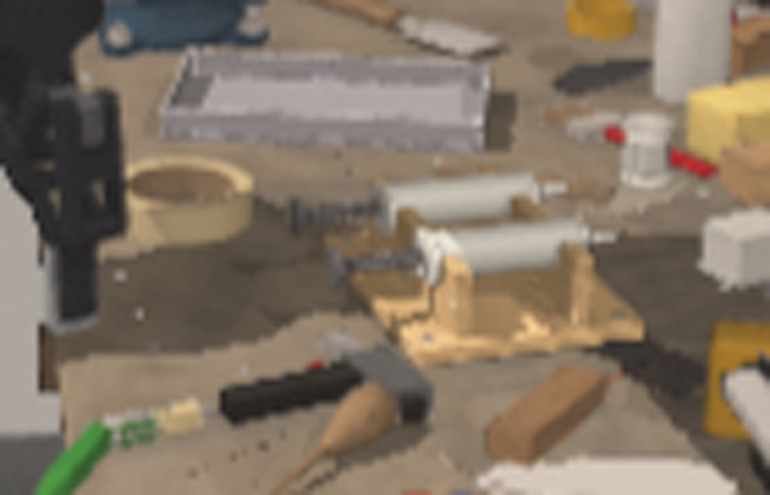

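Crops: two white-barrelled injectors are seated in the cradle, left barrel (471,140) and right (566,120) in crop 1, with discs at (491,258) and (583,243). The blue one is elsewhere. The tape roll is at (350,330), the hammer head at (690,235), and the awl lies right of that. Next I'll compute the cradle pose.

```bash
python3 - <<'E'
from h import *
d=pickle.load(open("top0.pkl","rb")); e=pickle.load(open("side0.pkl","rb"))
c=lambda x,y:((x+.5)/4+160-.5,(y+.5)/4+165-.5)
C=np.array([at(d,c(*p),12) for p in [(405,75),(607,43),(632,198),(430,232)]])
print(C.round(1).tolist(), C.mean(0)); print([np.linalg.norm(C[i]-C[i-1]).round() for i in range(4)])
a=((C[0]-C[3])+(C[1]-C[2]));print("yaw base",np.degrees(np.arctan2(a[1],a[0]))); b=C[0]+C[3]-C[1]-C[2];print(np.degrees(np.arctan2(-b[0],b[1])))
for n,p,q in [("L",(461,62),(491,258)),("R",(551,45),(583,243))]:
    P,Q=at(d,c(*p),49),at(d,c(*q),52);v=P-Q;print(n,P.round(1),Q.round(1),np.linalg.norm(v[:2]),np.degrees(np.arctan2(v[1],v[0])))
# side view discs
s=lambda x,y:((x+.5)/5.5+205-.5,(y+.5)/5.5+175-.5)
for n,p,q in [("L",(563,190),(297,216)),("R",(613,238),(337,266))]:
    P,Q=at(e,s(*p),49),at(e,s(*q),49);v=P-Q;print(n,P.round(1),Q.round(1),np.linalg.norm(v[:2]),np.degrees(np.arctan2(v[1],v[0])))
T=np.array([at(d,c(*p),24) for p in [(103,48),(247,80),(183,330),(37,294)]]);print(T.round(),T.mean(0));t=T[0]+T[1]-T[2]-T[3];print(np.degrees(np.arctan2(t[1],t[0])))
for n,p in [("tape",(350,330)),("hammer",(685,233)),("hammer tip",(612,250))]: print(n,at(d,c(*p),24).round())
E
```

```text
[[614.2, 74.1, 12.0], [642.6, -116.2, 12.0], [495.6, -136.2, 12.0], [466.3, 52.0, 12.0]] [554.67351665 -31.57851856  12.        ]
[np.float64(150.0), np.float64(192.0), np.float64(148.0), np.float64(191.0)]
yaw base 8.127269094972887
8.665875119381607
L [619.1  21.3  49. ] [438.9  -3.7  52. ] 182.013299177643 7.897326690359023
R [634.  -61.5  49. ] [451.4 -87.   52. ] 184.41325254795458 7.929112148523637
L [619.6  18.7  49. ] [438.1  -5.7  49. ] 183.13460017901386 7.637879364644137
R [632.2 -66.7  49. ] [451.4 -89.8  49. ] 182.32494082862377 7.2970337096530455
[[641. 354.  24.]
 [609. 221.  24.]
 [379. 278.  24.]
 [413. 411.  24.]] [510.392685   315.91883462  24.        ]
-13.926678864701074
tape [377. 126.  24.]
hammer [ 461. -183.   24.]
hammer tip [ 447. -115.   24.]
```

Call:
move_arm(
  motion="3.8 12.5 0 0 0 -7;7.6 25 0 0 0 -14;11.4 37.6 0 0 0 -16.2;11.4 37.6 0 0 0 -16.2;11.4 37.6 0 0 0 -16.2;11.4 37.6 0 0 0 -16.2;11.4 37.6 0 0 0 -16.2;11.4 37.6 0 0 0 -16.2;11.4 37.6 0 0 0 -16.2;11.4 37.6 0 0 0 -16.2",
  fingers=0,
)

```text
time: 0.93
tool_pos: [361.8, -166.7, 231.0]
tcp_rot: [-90.1, 0.0, -171.7]
ft_force: [-0.6, -0.9, 0.4]
finger_gap: 0.2
```

Call:
move_arm(
  motion="4.8 15.8 -12 0 0 0;4.8 15.8 -12 0 0 0;4.8 15.8 -12 0 0 0;4.8 15.8 -12 0 0 0;4.8 15.8 -12 0 0 0;4.8 15.8 -12 0 0 0;4.8 15.8 -16 0 0 0;4.8 15.8 -18.9 0 0 0;4.8 15.8 -18.9 0 0 0;4.8 15.8 -18.9 0 0 0",
)

```text
time: 1.77
tool_pos: [407.3, -12.6, 41.2]
tcp_rot: [-90.1, -0.3, -171.9]
ft_force: [0.2, 0.3, 1.2]
finger_gap: -0.0
```

```bash
python3 - <<'E'
from h import *
from bench import readout, eyes
d=eyes.snapshot("top");e=eyes.snapshot("side")
a=cv2.resize(d["image"][180:270,225:335],None,fx=3.6,fy=3.6*1,interpolation=cv2.INTER_CUBIC)
b=cv2.resize(e["image"][175:265,215:325],None,fx=3.6,fy=3.6,interpolation=cv2.INTER_CUBIC)
cv2.imwrite("pics/d1.png",np.hstack([a,b]))
s=readout.sense();print(s["tool_pos"],s["ft_force"])
E
```

```text
[410.37558119 -13.16086839  44.08131743] [-0.17158828 -0.14008446 -0.02122132]
```

View pics/d1.png

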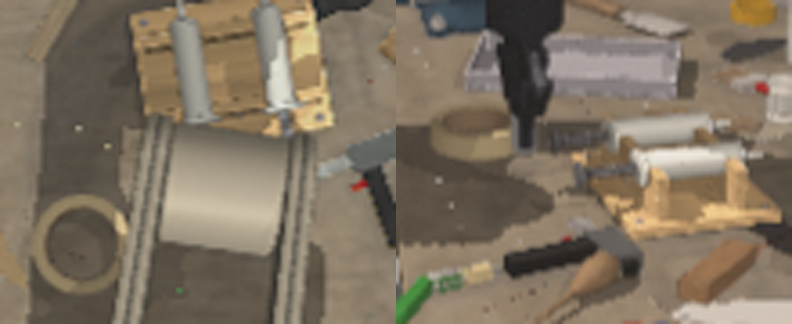

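Closed fingers are behind the left disc (side view: tip at (523,150), disc at (555,138)). I'll shift y by 4 mm and advance slowly along the axis (0.99, 0.14).

Call:
move_arm(
  motion="0 0.3 -0.2 0 0 0;0.2 0.43 -0.2 0 0 0;0.4 0.46 -0.2 0 0 0;0.6 0.49 -0.2 0 0 0;0.8 0.51 -0.2 0 0 0;1.0 0.54 -0.2 0 0 0;1.2 0.57 -0.2 0 0 0;1.4 0.6 -0.2 0 0 0;1.5 0.61 -0.2 0 0 0;1.5 0.61 -0.2 0 0 0",
)

```text
time: 2.7
tool_pos: [424.5, -6.6, 40.3]
tcp_rot: [-90.0, -0.0, -171.9]
ft_force: [-1.0, 1.4, -0.1]
finger_gap: 0.1
```

Call:
move_arm(
  motion="0.1 0.01 0 0 0 0;0.2 0.03 0 0 0 0;0.3 0.04 0 0 0 0;0.4 0.06 0 0 0 0;0.4 0.06 0 0 0 0",
)

```text
time: 3.12
tool_pos: [427.9, -6.0, 40.1]
tcp_rot: [-90.0, -0.1, -171.9]
ft_force: [-1.9, -1.3, 1.7]
finger_gap: -0.3
```

Call:
move_arm(
  motion="0.1 0.01 0 0 0 0;0.2 0.03 0 0 0 0;0.3 0.04 0 0 0 0;0.4 0.06 0 0 0 0;0.4 0.06 0 0 0 0",
)

```text
time: 3.53
tool_pos: [432.3, -5.4, 40.2]
tcp_rot: [-90.0, -0.0, -171.9]
ft_force: [-2.7, -0.9, -0.5]
finger_gap: -0.1
```

Call:
move_arm(
  motion="0.1 0.01 0 0 0 0;0.2 0.03 0 0 0 0;0.3 0.04 0 0 0 0;0.3 0.04 0 0 0 0",
)

```text
time: 3.87
tool_pos: [435.4, -4.9, 40.3]
tcp_rot: [-90.0, 0.0, -171.9]
ft_force: [-1.7, -0.6, -0.8]
finger_gap: -0.2
```

Call:
move_arm(
  motion="0.1 0.01 0 0 0 0;0.2 0.03 0 0 0 0;0.3 0.04 0 0 0 0",
)

```text
time: 4.12
tool_pos: [438.3, -4.5, 40.2]
tcp_rot: [-90.0, -0.0, -171.9]
ft_force: [-3.3, -0.6, 0.0]
finger_gap: -0.3
```

```bash
python3 - <<'E'
from h import *
from bench import readout, eyes
f=[];
for i in range(4):
    e=eyes.snapshot("side"); f.append(readout.sense()["ft_force"])
print(np.round(f,1))
crop(e,245,195,90,60,8,"pics/e1.png")
E
```

```text
[[-3.2 -0.2 -1.1]
 [-2.7 -0.4 -0.3]
 [-2.3 -0.2 -0.1]
 [-1.4  0.3 -0.9]]
```

View pics/e1.png

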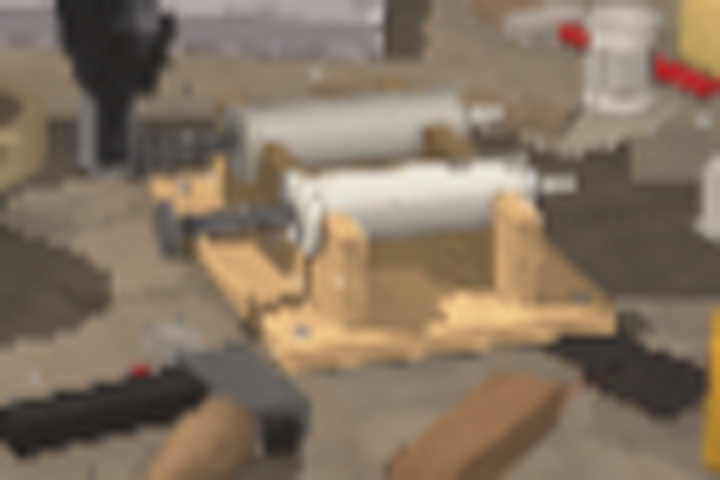

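Fingertip is touching the left disc (about (133,150)). Moving force was 3.3 N, so it runs free so far. I'll take short steps and read the force while moving.

Call:
move_arm(
  motion="0.1 0.01 0 0 0 0;0.2 0.03 0 0 0 0;0.3 0.04 0 0 0 0",
)

```text
time: 4.57
tool_pos: [441.3, -4.1, 40.3]
tcp_rot: [-90.0, -0.0, -171.9]
ft_force: [-3.4, 0.8, 0.6]
finger_gap: 0.3
```

Call:
move_arm(
  motion="0.1 0.01 0 0 0 0;0.2 0.03 0 0 0 0",
)

```text
time: 4.73
tool_pos: [443.4, -3.8, 40.3]
tcp_rot: [-90.0, -0.0, -171.9]
ft_force: [-2.9, 1.1, 0.2]
finger_gap: -0.1
```

Call:
move_arm(
  motion="0.1 0.01 0 0 0 0;0.2 0.03 0 0 0 0;0.3 0.04 0 0 0 0",
)

```text
time: 4.98
tool_pos: [445.9, -3.4, 40.1]
tcp_rot: [-90.0, -0.1, -171.9]
ft_force: [-8.1, 0.7, 3.1]
finger_gap: 0.3
```

Call:
move_arm(
  motion="0.05 0.01 0 0 0 0;0.1 0.01 0 0 0 0",
)

```text
time: 5.15
tool_pos: [446.4, -3.4, 40.0]
tcp_rot: [-90.0, -0.1, -171.9]
ft_force: [-8.2, -1.0, 2.4]
finger_gap: -0.1
```

Force rose from about 3.3 N to 8.2 N and stayed there, so the left injector is the blocked one. I'm stopping, backing off, and moving over behind the right disc.

Call:
move_arm(
  motion="-1 -0.14 0 0 0 0;-2.2 -0.3 0 0 0 0;-2.2 -0.3 3 0 0 0;-2.2 -0.3 5 0 0 0;-1.8 -4 5 0 0 0;-1.8 -8.9 5 0 0 0;-1.8 -8.9 5 0 0 0;-1.8 -8.9 2 0 0 0;-1.8 -8.9 0 0 0 0;-1.8 -8.9 0 0 0 0",
)

```text
time: 5.98
tool_pos: [427.0, -92.0, 36.8]
tcp_rot: [-90.1, -0.2, -171.9]
ft_force: [-0.5, 0.9, -0.5]
finger_gap: 0.0
```

Call:
move_arm(
  motion="0.15 0.02 0 0 0 0;0.3 0.04 0 0 0 0;0.45 0.06 0 0 0 0;0.6 0.08 0 0 0 0",
)

```text
time: 6.32
tool_pos: [436.9, -91.8, 41.9]
tcp_rot: [-89.9, 0.2, -171.8]
ft_force: [0.0, -0.7, -0.5]
finger_gap: -0.0
```

Call:
move_arm(
  motion="0.1 0.01 0 0 0 0;0.2 0.03 0 0 0 0;0.3 0.04 0 0 0 0;0.4 0.06 0 0 0 0;0.5 0.07 0 0 0 0;0.6 0.09 0 0 0 0;0.7 0.1 0 0 0 0;0.8 0.11 0 0 0 0",
)

```text
time: 6.98
tool_pos: [443.0, -90.4, 40.1]
tcp_rot: [-90.0, -0.0, -171.9]
ft_force: [-4.2, 1.0, 2.3]
finger_gap: -0.0
```

Call:
move_arm(
  motion="0.1 0.01 0 0 0 0;0.2 0.03 0 0 0 0;0.3 0.04 0 0 0 0;0.4 0.06 0 0 0 0;0.5 0.07 0 0 0 0",
)

```text
time: 7.4
tool_pos: [448.3, -89.7, 40.2]
tcp_rot: [-90.0, -0.0, -171.9]
ft_force: [-3.5, 0.6, 1.6]
finger_gap: 0.1
```

Call:
move_arm(
  motion="0.1 0.01 0 0 0 0;0.2 0.03 0 0 0 0;0.3 0.04 0 0 0 0",
)

```text
time: 7.65
tool_pos: [451.3, -89.2, 40.2]
tcp_rot: [-90.0, -0.0, -171.9]
ft_force: [-3.5, 0.6, 1.7]
finger_gap: -0.1
```

Call:
move_arm(
  motion="0.1 0.01 0 0 0 0;0.2 0.03 0 0 0 0;0.3 0.04 0 0 0 0;0.4 0.06 0 0 0 0",
)

```text
time: 7.98
tool_pos: [455.3, -88.7, 40.3]
tcp_rot: [-90.0, -0.0, -171.9]
ft_force: [-4.0, 1.3, 1.3]
finger_gap: -0.5
```

Call:
move_arm(
  motion="0.1 0.01 0 0 0 0;0.2 0.03 0 0 0 0;0.3 0.04 0 0 0 0;0.4 0.06 0 0 0 0",
)

```text
time: 8.32
tool_pos: [459.4, -88.1, 40.3]
tcp_rot: [-90.0, -0.0, -171.9]
ft_force: [-3.3, 2.3, 0.8]
finger_gap: 0.0
```

Call:
move_arm(
  motion="0.1 0.01 0 0 0 0;0.2 0.03 0 0 0 0;0.3 0.04 0 0 0 0;0.4 0.06 0 0 0 0",
)

```text
time: 8.65
tool_pos: [463.4, -87.6, 40.3]
tcp_rot: [-90.0, -0.0, -171.9]
ft_force: [-3.2, 1.8, 1.7]
finger_gap: -0.1
```

Call:
move_arm(
  motion="0.1 0.01 0 0 0 0;0.2 0.03 0 0 0 0;0.3 0.04 0 0 0 0;0.4 0.06 0 0 0 0",
)

```text
time: 8.98
tool_pos: [467.4, -87.0, 40.3]
tcp_rot: [-90.0, 0.0, -171.9]
ft_force: [-3.3, 1.9, 0.8]
finger_gap: -0.1
```

Call:
move_arm(
  motion="0.1 0.01 0 0 0 0;0.2 0.03 0 0 0 0;0.3 0.04 0 0 0 0;0.4 0.06 0 0 0 0",
)

```text
time: 9.32
tool_pos: [471.4, -86.4, 40.3]
tcp_rot: [-90.0, 0.0, -171.9]
ft_force: [-3.2, 1.0, 2.1]
finger_gap: -0.0
```

Call:
move_arm(
  motion="0.1 0.01 0 0 0 0;0.2 0.03 0 0 0 0;0.3 0.04 0 0 0 0;0.4 0.06 0 0 0 0;0.5 0.07 0 0 0 0;0.6 0.09 0 0 0 0",
)

```text
time: 9.82
tool_pos: [477.4, -85.5, 40.3]
tcp_rot: [-90.0, 0.0, -171.9]
ft_force: [-3.8, 1.7, 2.0]
finger_gap: -0.2
```

Call:
move_arm(
  motion="0.1 0.01 0 0 0 0;0.2 0.03 0 0 0 0;0.3 0.04 0 0 0 0",
)

```text
time: 10.07
tool_pos: [480.4, -85.0, 40.3]
tcp_rot: [-90.0, 0.0, -171.9]
ft_force: [-4.2, 1.8, 2.0]
finger_gap: 0.2
```

Call:
move_arm(
  motion="0.1 0.01 0 0 0 0;0.2 0.03 0 0 0 0",
)

```text
time: 10.23
tool_pos: [482.4, -84.8, 40.3]
tcp_rot: [-90.0, 0.0, -171.9]
ft_force: [-4.1, 1.3, 1.1]
finger_gap: 0.1
```

Call:
move_arm(
  motion="0.1 0.01 0 0 0 0;0.2 0.03 0 0 0 0",
)

```text
time: 10.4
tool_pos: [484.4, -84.5, 40.3]
tcp_rot: [-90.0, -0.0, -171.9]
ft_force: [-4.0, 0.9, 2.0]
finger_gap: -0.1
```

Call:
move_arm(
  motion="0.1 0.01 0 0 0 0;0.15 0.02 0 0 0 0",
)

```text
time: 10.57
tool_pos: [485.9, -84.2, 40.3]
tcp_rot: [-90.0, 0.0, -171.9]
ft_force: [-4.5, 1.7, 2.0]
finger_gap: 0.3
```

Call:
move_arm(
  motion="0.05 0.01 0 0 0 0;0.1 0.01 0 0 0 0",
)

```text
time: 10.73
tool_pos: [486.5, -84.1, 40.2]
tcp_rot: [-90.0, -0.0, -171.9]
ft_force: [-5.9, 2.1, 2.2]
finger_gap: -0.3
```

Call:
move_arm(
  motion="0.05 0.01 0 0 0 0;0.1 0.01 0 0 0 0",
)

```text
time: 10.9
tool_pos: [487.1, -84.1, 40.1]
tcp_rot: [-90.0, -0.1, -171.9]
ft_force: [-8.3, -0.1, 4.3]
finger_gap: 0.1
```

Resistance climbs 5.9 → 8.3 N at about 48 mm, so the right plunger is home. I'm backing off and going above the left barrel with the fingers open.

Call:
move_arm(
  motion="-1 -0.14 0 0 0 0;-3 -0.4 0 0 0 0;-3 -0.4 4 0 0 0;-3 -0.4 7 0 0 0;0 4 8 0 0 0;3 7 8 0 0 0;5.8 9.4 8 0 0 0;5.8 9.4 8 0 0 0;5.8 9.4 8 0 0 0;5.8 9.4 8 0 0 0",
  fingers=6.5,
)

```text
time: 11.73
tool_pos: [546.1, 10.0, 120.2]
tcp_rot: [-90.0, 0.0, -171.8]
ft_force: [-0.4, -0.1, -0.5]
finger_gap: 65.1
```

```bash
python3 - <<'E'
from h import *
from bench import readout, eyes
d=eyes.snapshot("top");e=eyes.snapshot("side")
s=readout.sense();print(s["tool_pos"],s["tcp_rot"],s["finger_gap"],s["time"])
crop(e,240,190,100,65,8,"pics/f1.png")
E
```

```text
[545.28369402   9.08330089 120.09923594] [-8.99786073e+01 -1.66671650e-02 -1.71894643e+02] 65.00797001916641 11.8333
```

View pics/f1.png

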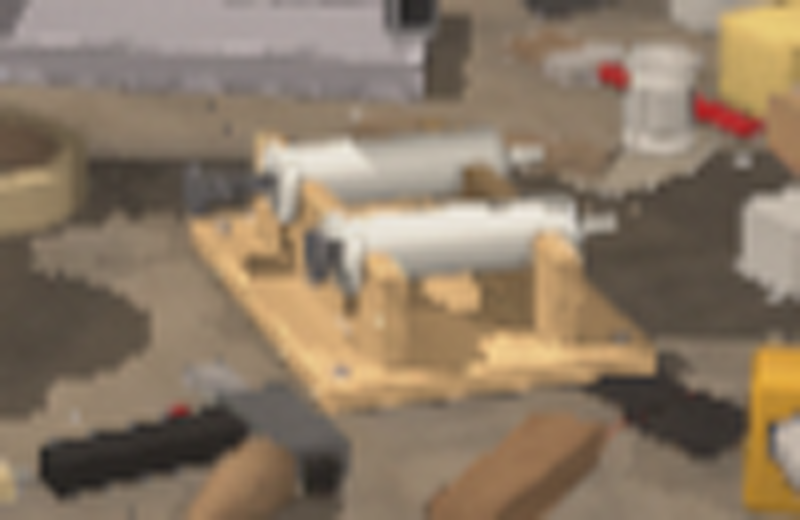

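Right disc (318,258) is at its flange, so it is home; left disc (193,188) is still about 40 mm behind its flange. Both injectors are seated. I'll grasp the left barrel, pads high so they clear the tray floor later.

Call:
move_arm(
  motion="0 0 -3 0 0 0;0 0 -6 0 0 0;0 0 -7.6 0 0 0;0 0 -8.4 0 0 0;0 0 -8.4 0 0 0;0 0 -8.4 0 0 0",
)

```text
time: 12.33
tool_pos: [545.8, 9.2, 36.9]
tcp_rot: [-90.0, 0.0, -171.9]
ft_force: [0.2, 0.4, 0.0]
finger_gap: 64.6
```

Call:
move_arm(
  motion="0 0 0 0 0 0;0 0 0 0 0 0;0 0 0 0 0 0;0 0 0 0 0 0;0 0 0 0 0 0;0 0 0 0 0 0;0 0 0 0 0 0;0 0 0 0 0 0",
  fingers=1.5,
  squeeze=35,
)

```text
time: 13.0
tool_pos: [547.1, 9.8, 38.0]
tcp_rot: [-90.0, 0.1, -171.9]
ft_force: [-1.4, 0.0, 6.4]
finger_gap: 28.9
```

Call:
move_arm(
  motion="0 0 1 0 0 0;0 0 2 0 0 0;0 0 3 0 0 0;0 0 4 0 0 0;0 0 5.5 0 0 0;0 0 7 0 0 0;0 0 7 0 0 0",
)

```text
time: 13.58
tool_pos: [548.4, 9.8, 110.9]
tcp_rot: [-89.9, 0.4, -171.9]
ft_force: [0.7, 0.2, 0.1]
finger_gap: 28.8
```

```bash
python3 - <<'E'
from h import *
from bench import readout, eyes
d=eyes.snapshot("top");e=eyes.snapshot("side")
s=readout.sense();print(s["tool_pos"],s["tcp_rot"],s["finger_gap"],s["ft_force"],s["wrist_torque"])
crop(e,240,160,100,75,8,"pics/g1.png")
E
```

```text
[546.67022033   9.87018513 107.44557759] [-8.99696837e+01  1.38882663e-01 -1.71860196e+02] 28.8369996454326 [-0.31066329  0.31797256 -1.42898874] [0.03887039 0.01016416 0.00980932]
```

View pics/g1.png

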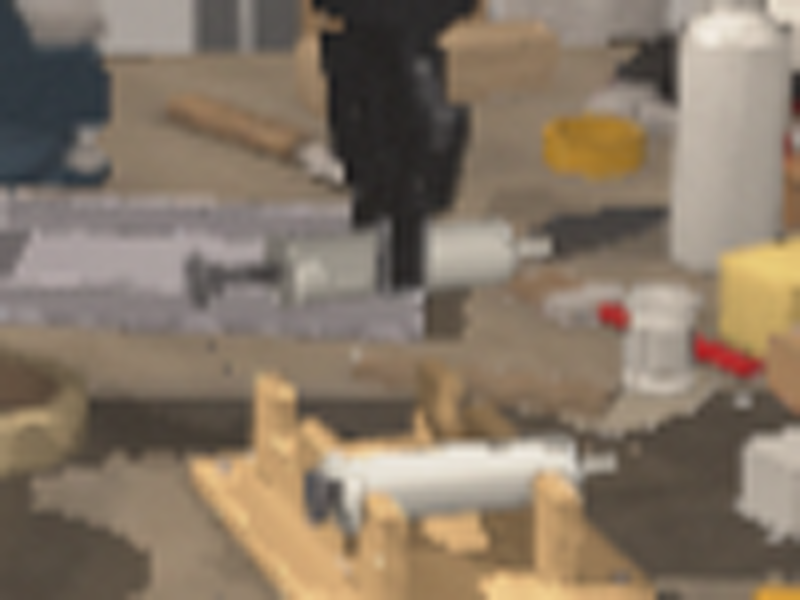

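Injector is lifted level, plunger still out at (200,275), right one undisturbed with its disc home. Now to the tray centre, turning -22°.

Call:
move_arm(
  motion="-3.7 30.6 0 0 0 -22;-3.7 30.6 0 0 0 -22;-3.7 30.6 0 0 0 -22;-3.7 30.6 0 0 0 -22;-3.7 30.6 0 0 0 -22;-3.7 30.6 0 0 0 -22;-3.7 30.6 0 0 0 -22;-3.7 30.6 0 0 0 -22;-3.7 30.6 0 0 0 -22;-3.7 30.6 0 0 0 -22",
)

```text
time: 14.52
tool_pos: [507.4, 317.2, 104.8]
tcp_rot: [-89.9, -0.1, 166.3]
ft_force: [0.1, -0.3, -0.3]
finger_gap: 28.3
```

Call:
move_arm(
  motion="0 0 -2 0 0 0;0 0 -4 0 0 0;0 0 -6 0 0 0;0 0 -7.5 0 0 0;0 0 -8.5 0 0 0;0 0 -9 0 0 0;0 0 -9.4 0 0 0;0 0 -9.4 0 0 0",
)

```text
time: 15.18
tool_pos: [508.8, 315.4, 11.9]
tcp_rot: [-90.0, -0.0, 166.1]
ft_force: [0.4, -0.5, -0.8]
finger_gap: 29.0
```

Call:
move_arm(
  motion="0 0 -0.1 0 0 0;0 0 -0.2 0 0 0;0 0 -0.3 0 0 0;0 0 -0.3 0 0 0",
)

```text
time: 15.52
tool_pos: [509.1, 316.1, 9.8]
tcp_rot: [-90.0, 0.0, 166.1]
ft_force: [0.1, 0.4, -1.4]
finger_gap: 28.6
```

Call:
move_arm(
  motion="0 0 -0.1 0 0 0;0 0 -0.15 0 0 0;0 0 -0.2 0 0 0;0 0 -0.2 0 0 0",
)

```text
time: 15.85
tool_pos: [509.0, 316.1, 8.1]
tcp_rot: [-90.0, 0.0, 166.1]
ft_force: [-1.9, -1.5, 6.3]
finger_gap: 28.7
```

Contact with the tray floor (6 N up). I'll release and retreat.

Call:
move_arm(
  motion="0 0 0 0 0 0;0 0 0 0 0 0;0 0 0 0 0 0;0 0 0 0 0 0;0 0 0 0 0 0;0 0 0 0 0 0",
  fingers=6,
)

```text
time: 16.35
tool_pos: [508.7, 315.9, 7.2]
tcp_rot: [-90.0, -0.0, 166.1]
ft_force: [0.3, -0.5, 0.2]
finger_gap: 60.0
```

Call:
move_arm(
  motion="0 0 1 0 0 0;0 0 2 0 0 0;0 0 4 0 0 0;0 0 7 0 0 0;0 0 10 0 0 0;0 0 14 0 0 0;-8 -8 18 0 0 0;-12 -14 18 0 0 0;-15 -25 18 0 0 0;-15 -25 18 0 0 0",
)

```text
time: 17.18
tool_pos: [417.0, 181.8, 177.8]
tcp_rot: [-90.1, 0.2, 166.2]
ft_force: [0.4, -1.7, 1.0]
finger_gap: 60.1
```

```bash
python3 - <<'E'
from h import *
from bench import readout, eyes
d=eyes.snapshot("top");e=eyes.snapshot("side")
s=readout.sense();print(s["tool_pos"],s["finger_gap"],s["time"])
a=cv2.resize(d["image"][165:265,160:330],None,fx=4,fy=4,interpolation=cv2.INTER_CUBIC)
b=cv2.resize(e["image"][175:225,215:330],(680,200),interpolation=cv2.INTER_CUBIC)
cv2.imwrite("pics/h1.png",np.vstack([a,b[:200]]));pickle.dump((d,e),open("end.pkl","wb"))
E
```

```text
[415.44075106 178.80044111 177.10672819] 60.00815937084603 17.2833
```

View pics/h1.png

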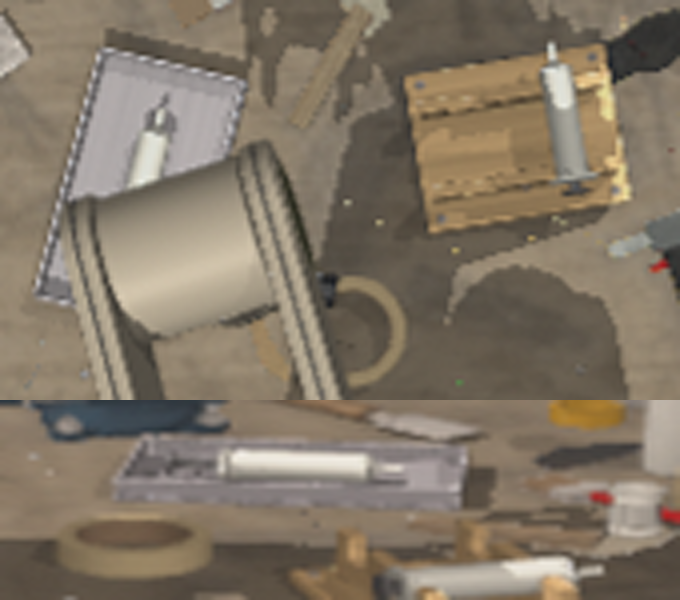

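In the picture: the left injector is flat in the tray (barrel (295,463) in the side strip), the right one is seated with its disc at the flange (575,188), and the tape is unmoved. The arm hides the disc from above. I'll clear it and measure the plunger's travel, since spring-back matters.

Call:
move_arm(
  motion="-2 -4 4 0 0 0;-4 -8 8 0 0 0;-4 -12 8 0 0 0;-4 -16 8 0 0 0;-4 -20 8 0 0 0;-4 -24 8 0 0 0;-4 -28 8 0 0 0;-4 -32 8 0 0 0;-4 -36 8 0 0 0;-4 -36 8 0 0 0",
)

```text
time: 18.12
tool_pos: [377.2, -182.1, 257.3]
tcp_rot: [-89.9, 0.1, 166.0]
ft_force: [-0.0, 0.1, 0.6]
finger_gap: 60.1
```

```bash
python3 - <<'E'
from h import *
from bench import readout, eyes
d=eyes.snapshot("top");e=eyes.snapshot("side")
pickle.dump((d,e),open("end2.pkl","wb"))
a=cv2.resize(d["image"][165:255,160:235],(500,600),interpolation=cv2.INTER_CUBIC)
b=cv2.resize(e["image"][175:210,230:300],(600,300),interpolation=cv2.INTER_CUBIC)
b=cv2.convertScaleAbs(b,alpha=1.2,beta=0)
cv2.imwrite("pics/i1.png",a); cv2.imwrite("pics/i2.png",b)
E
```

```text
(no output)
```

View pics/i1.png

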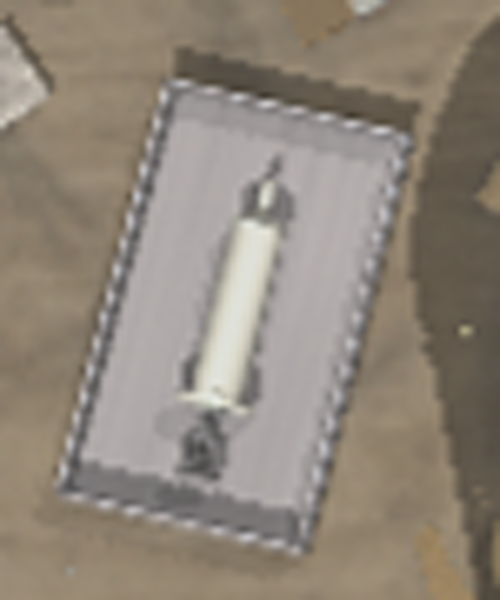

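View pics/i2.png

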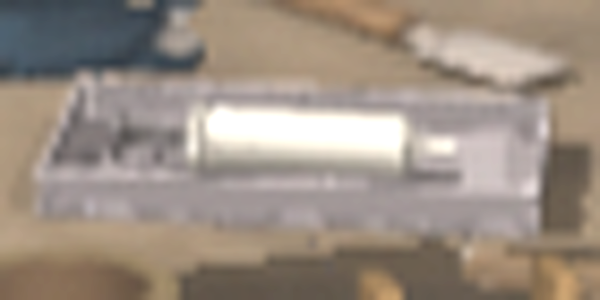

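The injector lies centred in the tray: barrel middle is at (241,310) against tray centre (235,315). The disc is about 41–44 mm behind the flange, so the plunger is at about 16–19 mm, inside 12–42. The arm is clear, so I'm handing in.

```bash
python3 -c "
from bench import r,readout
r.hand_in();print(readout.sense()['time'])"
```

```text
the job is handed in; nothing more can be done
the job is handed in; nothing more can be done
```

I handed the job in at about 18–19 s of robot time; the left injector was the blocked one and now lies in the tray. No verdict is reported.

- **Left injector (blocked):** its plunger ran at about 3.3 N, then jumped to 8.2 N at roughly 20 mm. I stopped there, lifted the injector by the barrel and laid it flat in the tray.
- **Right injector (free):** its plunger ran at about 3–4.5 N the whole way and was pushed home, to about 48 mm with 8.3 N at the end. It is still in its seat.
- **Last checks:** in the last pictures the left barrel is within a few mm of the tray centre. The right injector's nozzle is where it was at the start and its disc is at the flange. The masking tape and spatula look unmoved; I did not measure the awl or tape measure, but the arm stayed clear of both. The largest force I read on a plunger was about 8.3 N in the push direction (limit 16 N).
- **Checks that disagreed:** the left plunger's final position came out differently by method. The last top view gives 16–19 mm and the tool reading at the stop gives about 20 mm. The side view, confused by tray reflections, gives about 24–27 mm. A cruder side-view scaling of the two pictures before it went in the tray gave about 14 mm. All are inside the 12–42 mm limit.

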